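# Set out the specimen frame and hold it upright

### The job

Get the specimen frame ready for a sheet: slide the round black rubber pad along the table, without lifting it, until it lies wholly inside the round grey spot marked beside the stand. Then flip the frame's kickstand leg over its centre until it snaps fully down over the pad, and after that bring the leaning frame upright by its top rail and hold it there in the fingers, because it tips back if let go. Finish while still holding the rail with the frame upright and still, and leave the other things on the table alone.

Things in the scene. Friction and masses are not known exactly. Their poses are not given: they have to be found in the camera images.
- stand: Dark steel base plate fixed to the table, 200 (x) x 120 (y) x 10 mm, its y from -80 to +40. Origin on the table at the middle of the frame's width, straight below the tipping axis. Its x runs along the tipping axis (mostly away from the robot), +y is the side to which the frame leans and the leg flips down, z is up.
- hinge (a point): Middle of the frame's tipping axis, 25 mm above the stand's origin; the axis runs along the stand's x. The frame has two 14 mm square posts at stand x = -73 and +73 mm, 205 mm long from this axis, with a grey board between them; the opening under the top rail, above the board's bar, is 32 mm high and 132 mm wide.
- frame (a joint): Tip of the frame about the hinge axis, rad: 0 = upright, positive = leaning to the stand's +y. It starts leaning on its stops at 0.40; the other limit is -0.25. Its weight (0.65 kg with the rail) and a hinge spring always tip it towards +y: pushing at the rail it takes about 2 N to hold upright and 3 N at 0.40.
- toprail: Top rail of the frame: a round steel bar 16 mm in diameter, 160 mm long, along the stand's x. Origin at its middle, 205 mm from the hinge axis; it is a tube that turns freely on its axle. Leaning at 0.40 its centre is 80 mm to the stand's +y of the hinge and 214 mm above the table; upright it is 230 mm above the table, straight over the hinge.
- pivot (a point): Pivot of the kickstand leg, on the end of a short pin at the frame's -x end (nearest the robot): stand x = -120 mm, 120 mm along the frame from the hinge axis. It moves with the frame. The leg swings about the stand's x direction, 40 mm clear of the frame post.
- leg (a joint): Angle of the leg, rad: 0 = stowed, 2.55 = fully down at its stop. With the frame leaning at 0.40 the leg stands straight up at 0 (within 0.05), swings over towards the stand's +y, is level at about 1.5 and points down and outwards at 2.55. A spring holds it at either end (about 1.3 N at the foot to start it); past the centre at about 1.2 it snaps down the rest of the way by itself.
- foot (a point): Centre of the rubber foot at the free end of the leg, 124 mm from the pivot. The leg is a 10 mm round steel bar, the foot a 14 mm ball. Fully down with the frame leaning, the foot hangs over the middle of the spot, its underside 22 mm above the table.
- pad: Loose round black rubber pad, 90 mm in diameter, 16 mm thick, 0.15 to 0.31 kg; origin at the centre of its underside. It starts on the stand's +y side, farther out than the spot, nothing between.
- spot (a point): Centre of the flat round grey spot on the table, 120 mm in diameter: stand x = -120, y = +111 mm. It is only marked, with no height.
- jar: Bystander, leave alone: loose amber glass jar, 56 dia x 85 high mm; origin at the centre of its underside
- mug: Bystander, leave alone: loose white mug, 76 dia x 90 high mm; origin at the centre of its underside
- book: Bystander, leave alone: loose closed blue book, 136 x 186 x 28 mm; origin at the centre of its underside
- tape: Bystander, leave alone: loose roll of paper tape lying flat, 84 dia x 22 mm; origin at the centre of its underside
- carton: Bystander, leave alone: loose cardboard box 90 x 70 x 50 mm; origin at the centre of its underside
- loupe: Bystander, leave alone: loose hand lens lying flat, 48 dia lens and 70 long handle, 12 thick mm; origin at the centre of its underside (of the lens)
There are look-alikes about, which are no part of the job. Of the things that look like the pad, the largest one is meant.

How it is judged:
By the outcome, as a careful person would: the job done as asked, in the order asked, and still so for the second after the job is handed in, while the arm keeps its last pose, push and grip.
It also fails if it takes over 69 s, if anything falls off the work surface, if the arm or the gripper's body presses on something with over 40 N, if the wrist force passes 120 N, or if a joint passes its speed limit or range.

### The arm

A 6-joint arm with a two-finger parallel gripper is mounted at the origin on the work surface. World frame = base frame: x ahead of the robot, y to its left, z up, the work surface at z = 0. Lengths are in mm, angles in rad, forces in N, time in s.
With the tool pointing down it reaches from about 275 to 1000 mm from the base axis. Payload 8.4 kg.
Tool frame: the origin (TCP) lies between the finger pads; the fingertips stand r.tips_ahead ahead of it and the grasp point (between the pads) lies 6 mm ahead of it (r.tips_ahead is the distance from the TCP to the fingertips, in mm); z points along the fingers, y is the line along which they close (so a half turn about z gives the same grasp; the last joint's range is limited). The gripper opens to 85 mm and grips with 20 to 120 N. Pads are 22 mm wide; open, the fingers measure 114 mm over their backs; the gripper's body (76 mm by 85 mm) begins 54 mm behind the grasp point. The pads swing forward as they close: fully open they stand 13 mm farther back than shut.
Start: joints at [-1.16, 0.353, 1.633, -0, 1.155, -0.002], TCP at [250.734, -572.504, 256.281] pointing down, gripper open.
Joint ranges: [-2.63, 2.63], [-0.92, 2.1], [0.06, 2.66], [-1.3, 4.44], [0, 2.69], [-3.02, 3.02]. Speed limits (rad/s): [2.22, 2.22, 2.79, 3.14, 3.14, 3.14].

### API

Orientations are given as [roll, pitch, yaw] about the fixed x, y, z axes, in that order (R = Rz(yaw) Ry(pitch) Rx(roll)).
In Python, from rig import r gives the robot as it stands.
- The arm moves only by the tool carry_out, never from a script. Its arguments are lists of equal length, an entry for each row: "delta_pos": the shift along the tool's x, y, z in m, a list of three; "rot": the turn, a rotation vector about the tool's x, y, z in degrees, a list of three. A call has 1 to 8 rows; each row is the pose to reach, as a shift and turn from the pose commanded when the call began, along the tool's axes at that moment; what a row does not reach only later rows make up. A row lasts 1/8 s, in which the tool goes at most 62.5 mm and 10.7 degrees, less where a joint would pass 70% of its speed; a pose out of reach is approached as far as the arm can. A call with a gripper value outside its range is refused whole. "claw" is the finger opening in m, from 0 to 0.0854, set as the call begins (left out, the last holds). The fingers move at their own pace and stop on an object; "grip_force" is the grip in N (left out, the last holds). Time passes only in rows, so rows that repeat a pose let the fingers close. It gives the time, the measured TCP pose, the force, the opening and the grip force at its end, in the units of the state.
- r.sense(): the state, without advancing time (a new reading comes with each control period).
- r.grab_frame(name): name is "scene" or "top" or "wrist"; returns the picture (400x640x3 uint8, blue, green, red); there is no depth.
- r.camera_info(name): a dict with "fx", "fy", "cx", "cy" (pixels), "pose" (4x4, takes a point from camera to world coordinates); the wrist camera has in their place "hand_eye" (4x4, takes a point from camera to tool coordinates, whose origin is the TCP and whose axes are the flange's). Camera axes: x right, y down, z forward; pixel columns grow to the right and rows downward; lengths in mm; the calibration is good to about 2 mm. A picture is of the moment at which its call begins: read the wrist's pose just before it. camera_info takes no time and is no camera call.
- r.sign_off(): hands the job in; it is judged then, once.
Trained networks look in the newest picture that a camera, given by its name, has taken for a name from the list of things; names that differ only in an ending like _2 or _b are one class to them, and where a whole thing is asked for, a point or a joint stands for the part that bears it (a point fixed in the world has none). Each returns a list of dicts, best first, with "p" (0 to 1); they miss things now and then, are a little off and sometimes report something else, mostly with a low value. They report only what shows in the picture. A call takes as long as a camera call. They do not tell look-alikes from the thing itself.
- r.recognise(thing, camera): "box" ([left, top, right, bottom] in pixels, round what is visible of it).
- r.cut_out(thing, camera): "mask" (400x640 bool, what is visible of it) and "box" ([left, top, right, bottom] in pixels, round what is visible of it).
The state is a dict: "clock": time; "qpos": joint angles; "qvel": joint speeds; "joint_efforts": joint torques, N m; "eef_pos": TCP position; "tcp_rot": TCP orientation; "contact_force": force on the tool from outside, world axes, zero at the start; "wrist_torque": the same for the moment, N m; "opening": opening from 0.0 (shut) to 1.0 (fully open); "grasp_force": force on a finger pad.
Only numpy, scipy, OpenCV 4.12 (cv2) and the standard library are available. Lean on these libraries where they do the work, as an engineer would, in place of code of your own. Each camera call takes 0.05 s, during which the arm holds its last target. There are 200 camera calls.

## Working session

There is one attempt and no reset: what is moved stays moved. The work goes in short steps, Python scripts to look and compute and a tool call to move; the robot and the scene stay as the last step left them, time stands still between calls to the robot, and variables do not carry over. Pictures are saved under pics/ and viewed, at most 13 in all, crops included, and the job is handed in when it is done.

Besides the shell and the picture viewer there is one more tool, called after "Call:" by a JSON object that holds its "method" and its "body", one argument or row to a line. carry_out: Moves the arm, as the interface text tells. Its arguments: {"type":"object","properties":{"delta_pos":{"type":"array","items":{"type":"array","items":{"type":"number"}}},"rot":{"type":"array","items":{"type":"array","items":{"type":"number"}}},"claw":{"type":"number"},"grip_force":{"type":"number"}},"required":["delta_pos","rot"]}

```bash
mkdir -p pics; ls; python3 - <<'E'
from rig import r
import cv2,numpy as np
s=r.sense();print(s,r.tips_ahead)
for c in("scene","top"):
    f=r.grab_frame(c);cv2.imwrite(f"pics/{c}0.png",f)
    i=r.camera_info(c);print(c,i)
    for t in("pad","stand","toprail","foot","spot","leg"):
        try:print(t,[(round(d["p"],2),np.round(d["box"]).tolist()) for d in r.recognise(t,c)])
        except Exception as e:print(t,e)
print(r.camera_info("wrist"))
E
```

```text
pics
{'clock': 0.0, 'qpos': array([-1.16039381e+00,  3.53656418e-01,  1.63413956e+00, -3.61672966e-06,
        1.15517406e+00, -2.42595034e-03]), 'qvel': array([ 0.00074358, -0.00039749,  0.00039353, -0.00137769, -0.00061848,
       -0.00019344]), 'joint_efforts': array([ 1.26972409e-03, -6.05249476e+01, -3.42062151e+01,  1.07254036e-04,
        9.26909270e-03,  4.35313439e-05]), 'eef_pos': array([ 250.56108504, -572.10012045,  255.55415969]), 'tcp_rot': array([-3.14021526e+00, -3.46704745e-08,  4.12829928e-01]), 'contact_force': array([-0.34710356,  0.33173608, -0.80218901]), 'wrist_torque': array([-0.07178774,  0.02535666,  0.01253978]), 'grasp_force': 0.0, 'opening': 1.001844148728041} 25.0
scene {'fx': 508.9896244709117, 'fy': 508.9896244709117, 'cx': 323.16033350160797, 'cy': 192.51586811136826, 'pose': array([[-8.19416712e-01,  3.50481521e-01, -4.53562516e-01,
         1.16504983e+03],
       [ 5.72942368e-01,  5.24449651e-01, -6.29832999e-01,
         7.80691020e+02],
       [ 1.71258755e-02, -7.75960867e-01, -6.30548521e-01,
         9.99004139e+02],
       [ 0.00000000e+00, 
[... 924 characters left out ...]
, 244.0, 283.0])]
stand [(0.9, [275.0, 140.0, 364.0, 250.0])]
toprail [(0.64, [302.0, 142.0, 306.0, 208.0])]
foot [(0.41, [310.0, 222.0, 323.0, 228.0])]
spot [(0.88, [274.0, 140.0, 367.0, 248.0]), (0.39, [303.0, 142.0, 304.0, 208.0])]
leg []
{'fx': 294.51240016609194, 'fy': 294.51240016609194, 'cx': 320.61426523244864, 'cy': 199.20354554610756, 'hand_eye': array([[-2.47349961e-04, -9.56380916e-01, -2.92122374e-01,
         7.50809842e+01],
       [ 9.99999905e-01, -1.32018489e-04, -4.14517970e-04,
         9.44449970e-02],
       [ 3.57871522e-04, -2.92122449e-01,  9.56380859e-01,
        -1.18222197e+02],
       [ 0.00000000e+00,  0.00000000e+00,  0.00000000e+00,
         1.00000000e+00]])}
```

View pics/top0.png

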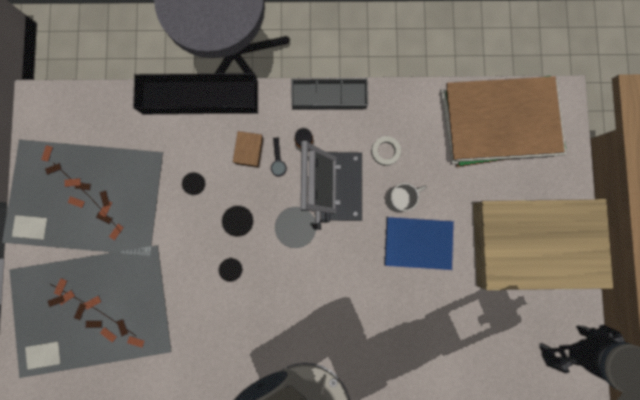

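View pics/scene0.png

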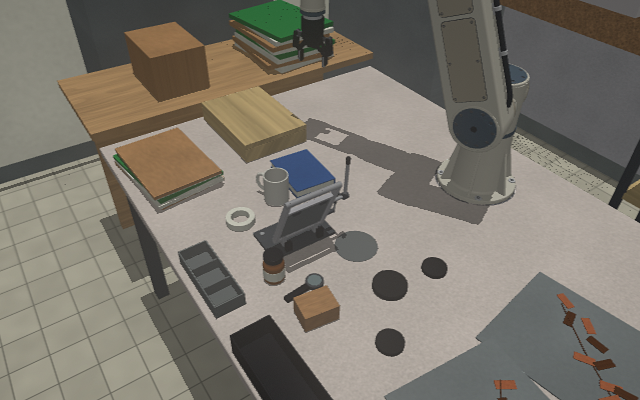

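Top view: pad candidates at (237,221), (193,183) and (230,269). The one at (237,221) is clearly the largest. Spot at about (295,227), leaning frame at (302–335, 142–210), leg foot near (316,226). Scene view: largest pad at (390,285), spot (356,246), leg upright (347,158)–(338,210). I'll confirm with one enlarged crop.

```bash
cat >h.py <<'E'
import numpy as np,cv2
from rig import r
from scipy.optimize import least_squares
def ray(c,uv):
    i=r.camera_info(c);P=np.array(i["pose"])
    d=P[:3,:3]@[(uv[0]-i["cx"])/i["fx"],(uv[1]-i["cy"])/i["fy"],1];return P[:3,3],d
def onz(c,uv,z):
    o,d=ray(c,uv);return o+d*(z-o[2])/d[2]
def tri(obs):
    A=np.zeros((3,3));b=np.zeros(3)
    for o,d in obs:
        d=d/np.linalg.norm(d);M=np.eye(3)-np.outer(d,d);A+=M;b+=M@o
    p=np.linalg.solve(A,b);return p,[np.linalg.norm(np.cross(p-o,d/np.linalg.norm(d))) for o,d in obs]
def proj(c,p):
    i=r.camera_info(c);P=np.array(i["pose"]);q=P[:3,:3].T@(np.asarray(p)-P[:3,3]);return np.array([i["fx"]*q[0]/q[2]+i["cx"],i["fy"]*q[1]/q[2]+i["cy"]])
E
python3 - <<'E'
from h import *
t=cv2.imread("pics/top0.png");s=cv2.imread("pics/scene0.png")
a=cv2.resize(t[120:290,170:375],None,fx=3.9,fy=3.5*3.9/3.5*.9,interpolation=3)
cv2.imwrite("pics/tc.png",cv2.resize(t[130:280,170:370],None,fx=4,fy=4,interpolation=cv2.INTER_CUBIC))
cv2.imwrite("pics/sc.png",cv2.resize(s[150:300,240:440],None,fx=4,fy=4,interpolation=cv2.INTER_CUBIC))
# dark blobs
for c,im in(("top",t),("scene",s)):
    g=im.max(2);m=(g<75).astype(np.uint8)
    n,l,st,ce=cv2.connectedComponentsWithStats(m)
    for k in range(1,n):
        if 150<st[k,4]<1500:print(c,ce[k].round(1),st[k],onz(c,ce[k],12).round(1))
    cs=(295,227) if c=="top" else (356,246)
    print("spot col",im[cs[1],cs[0]])
    m=(np.abs(im.astype(int)-im[cs[1],cs[0]]).max(2)<12).astype(np.uint8)
    n,l,st,ce=cv2.connectedComponentsWithStats(m);k=l[cs[1],cs[0]];print("spot",st[k],ce[k])
E
```

```text
top [331.8  83.1] [293  80  74  24 372] [924.8 -90.3  12. ]
top [328.7 106.5] [293 104  73   5 288] [854.1 -79.9  12. ]
top [302.8 136.8] [295 129  18  19 223] [764.8  -3.2  12. ]
top [323.1 180.6] [315 152  18  56 867] [635.8 -60.4  12. ]
top [193.1 183.3] [182 173  23  22 389] [632.6 312.2  12. ]
top [478.6 244.9] [474 203  11  85 678] [ 445.9 -500.4   12. ]
top [237.2 220.6] [222 206  31  30 727] [524.1 185.6  12. ]
top [230.1 269.4] [219 258  23  23 407] [387.4 204.7  12. ]
spot col [105 106 106]
spot [ 275  141   45  106 1679] [297.80464562 214.2823109 ]
scene [500.8  27.4] [495   0  13  52 306] [-1093.1  -807.3    12. ]
scene [563.4   9.2] [537   0  58  26 368] [-1616.   -796.8    12. ]
scene [607.6  27.3] [564   9  76  45 966] [-1575.8  -502.4    12. ]
scene [507.5  79.5] [501  55  14  53 317] [-642.7 -395.5   12. ]
scene [474.2 128. ] [ 453  108   44   41 1372] [-222.5 -204.8   12. ]
scene [ 46.7 161.1] [   0  141   98   43 1464] [1115.  -842.2   12. ]
scene [150.2 255.3] [ 126  196   44  103 1181] [ 987.3 -243.7   12. ]
scene [304.1 217.8] [280 199  50  39 754] [ 567.3 -140.8   12. ]
scene [293.5 244.3] [ 254  221   81   45 1055] [651.  -66.5  12. ]
scene [197.  250.8] [180 242  37  18 306] [ 878.3 -190.2   12. ]
scene [216.3 297.9] [179 255  67  64 560] [905.6 -16.   12. ]
scene [433.7 267.7] [421 257  26  22 434] [393.2 210.9  12. ]
scene [216.3 277.3] [192 259  50  36 549] [876.7 -76.1  12. ]
scene [389.2 285.1] [372 270  35  31 860] [528.7 190.6  12. ]
scene [299.9 291.2] [284 279  39  24 229] [725.6  80.8  12. ]
scene [389.4 342.1] [375 329  29  28 632] [638.2 318.4  12. ]
scene [596.6 344.2] [586 336  22  18 153] [251.3 588.8  12. ]
scene [603.  365.2] [593 359  23  21 191] [288.6 627.9  12. ]
scene [623.8 394. ] [612 386  26  14 164] [315.  691.5  12. ]
spot col [100 102 101]
spot [ 284  231   94   41 1726] [335.98899189 248.9438007 ]
```

View pics/tc.png

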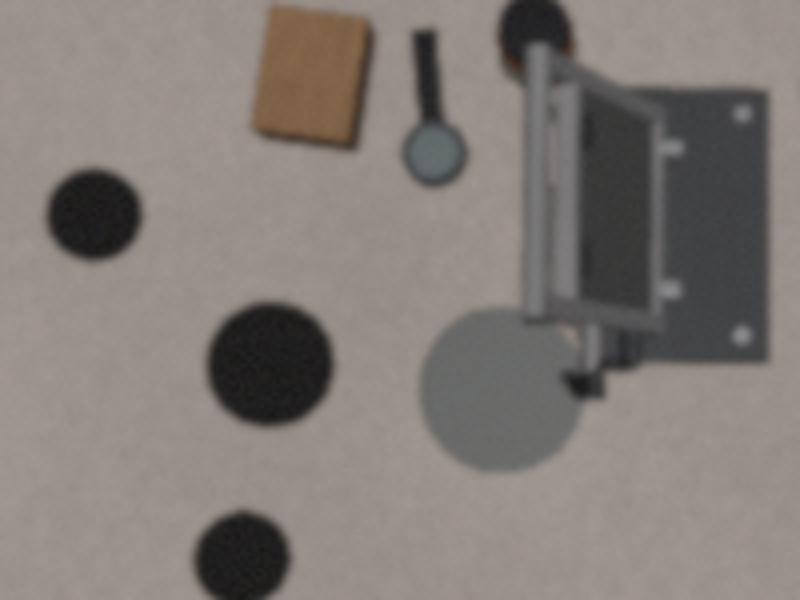

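View pics/sc.png

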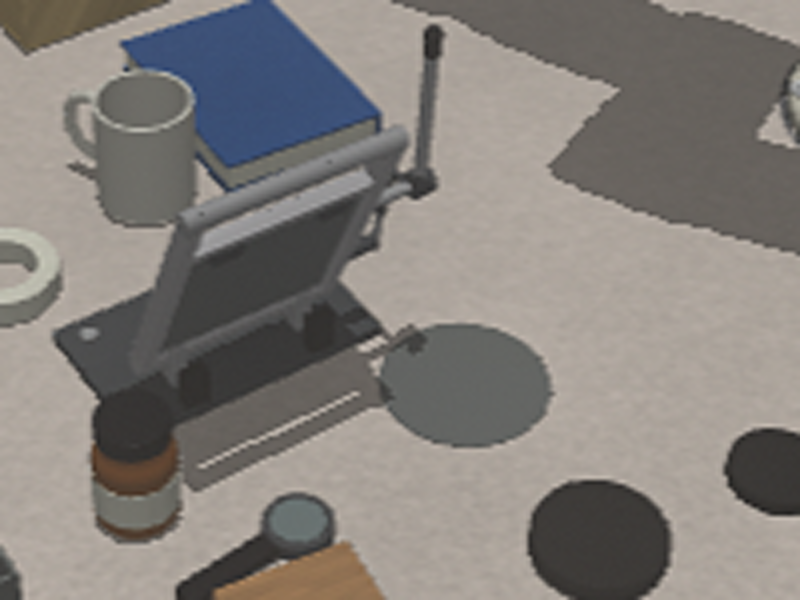

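The crops confirm the pad at top (237,221), clearly larger than its two look-alikes. The spot is at top (295,227), and the leg's foot is at scene (348,159). Next I fit the stand's pose to these features.

```bash
cat >>h.py <<'E'
def stand(p,pose):
    x,y,a=pose;c,s=np.cos(a),np.sin(a);return np.array([x+c*p[0]-s*p[1],y+s*p[0]+c*p[1],p[2]])
E
python3 - <<'E'
from h import *
T=lambda x,y:(170+(x+.5)/4-.5,130+(y+.5)/4-.5)
S=lambda x,y:(240+(x+.5)/4-.5,150+(y+.5)/4-.5)
obs=[("top",T(502,389),(-120,111,0)),("top",T(768,90),(100,-80,10)),("top",T(768,362),(-100,-80,10)),
("top",T(538,42),(80,80,214)),("top",T(536,320),(-80,80,214)),
("scene",S(466,385),(-120,111,0)),("scene",S(190,217),(80,80,214)),("scene",S(399,138),(-80,80,214)),
("scene",S(433,33),(-120,47,263.5)),("scene",S(57,335),(100,-80,10))]
f=lambda q:np.concatenate([proj(c,stand(p,q))-np.array(u) for c,u,p in obs])
q=least_squares(f,[600,-40,0],loss="soft_l1").x
print("pose",q);print(np.round(f(q).reshape(-1,2),1))
print("railmid tri",tri([ray("top",T(537,181)),ray("scene",((np.array(S(190,217))+S(399,138))/2))]))
for n,p in dict(spot=(-120,111,0),rail=(0,80,214),pivot=(-120,46.7,135.5),foot=(-120,46.7,259.5),railup=(0,0,230)).items():print(n,stand(p,q).round(1))
print("pad",onz("top",(237.2,220.9),14),onz("scene",(389.2,285.1),12),tri([ray("top",(237.2,221)),ray("scene",(389.2,284))]))
print("tri spot",tri([ray("top",T(502,389)),ray("scene",S(466,385))]))
E
```

```text
pose [ 6.20900904e+02 -9.08313034e+01 -2.48890347e-02]
[[-0.5  0.2]
 [-0.1 -0.3]
 [-0.2  0.7]
 [-0.3  1.6]
 [-0.9 -0.5]
 [-0.1 -0.5]
 [-1.7  1.7]
 [ 1.3 -0.8]
 [-0.9 -2.1]
 [-1.3 -1.4]]
railmid tri (array([623.5651678 , -12.300509  , 213.79891136]), [np.float64(0.06294366153751649), np.float64(0.06294366153756682)])
spot [503.7  23.1   0. ]
rail [622.9 -10.9 214. ]
pivot [502.1 -41.2 135.5]
foot [502.1 -41.2 259.5]
railup [620.9 -90.8 230. ]
pad [523.26763849 185.06891177  14.        ] [528.66603377 190.52017692  12.        ] (array([523.53453602, 185.89165432,   8.38008843]), [np.float64(0.5104015232001359), np.float64(0.5104015232003746)])
tri spot (array([503.63260241,  22.36762388,  -2.59172769]), [np.float64(0.9159019896940513), np.float64(0.9159019896940312)])
```

```bash
cat >>h.py <<'E'
from scipy.spatial.transform import Rotation as R
def rows(targets):
    "targets: list of (x,y,z mm, yaw); tool down. Prints delta_pos m / rot deg from the present measured pose"
    s=r.sense();p0=s["eef_pos"];R0=R.from_euler("xyz",s["tcp_rot"])
    print("clk",round(s["clock"],2),"pos",p0.round(1),s["tcp_rot"].round(3),"F",s["contact_force"].round(1),"op",round(s["opening"],3),"tips",r.tips_ahead)
    for t in targets:
        d=R0.inv().apply(np.array(t[:3])-p0)/1000
        w=(R0.inv()*R.from_euler("xyz",[np.pi,0,t[3]])).as_rotvec(degrees=True)
        print(d.round(4).tolist(),w.round(1).tolist())
E
python3 -c "
from h import *
rows([(250,-572,420,.413),(535,261,420,1.443),(535,261,120,1.443)])"
```

```text
clk 0.7 pos [ 250.7 -572.5  256.3] [ 3.142 -0.     0.413] F [-0.4  0.6 -0.5] op 0.997 tips 25.0
[-0.0005, -0.0008, -0.1637] [0.0, -0.0, -0.0]
[0.5948, -0.6494, -0.1637] [0.0, 0.0, -59.0]
[0.5948, -0.6495, 0.1363] [0.0, 0.0, -59.0]
```

Call:
{"method": "carry_out", "body": {
  "delta_pos": [
    [0,0,-0.06],
    [0,0,-0.12],
    [0.04,-0.043,-0.164],
    [0.08,-0.087,-0.164],
    [0.12,-0.13,-0.164],
    [0.16,-0.175,-0.164],
    [0.2,-0.218,-0.164],
    [0.24,-0.262,-0.164]
  ],
  "rot": [
    [0,0,0],
    [0,0,0],
    [0,0,0],
    [0,0,0],
    [0,0,-10],
    [0,0,-15],
    [0,0,-20],
    [0,0,-25]
  ],
  "claw": 0.06
}}

```text
clock: 1.7
eef_pos: [365.7, -234.4, 420.6]
tcp_rot: [3.141, -0.0, 0.852]
contact_force: [1.5, 0.6, 0.2]
opening: 0.704
grasp_force: 0.0
```

```bash
python3 -c "
from h import *
rows([(535,261,420,1.443),(535,261,120,1.443)])"
```

```text
clk 1.7 pos [ 365.7 -234.4  420.6] [ 3.141 -0.     0.852] F [1.5 0.6 0.2] op 0.704 tips 25.0
[0.4843, -0.199, 0.0005] [0.1, -0.0, -33.9]
[0.4842, -0.1993, 0.3005] [0.1, -0.0, -33.9]
```

Call:
{"method": "carry_out", "body": {
  "delta_pos": [
    [0.484,-0.199,0],
    [0.484,-0.199,0],
    [0.484,-0.199,0],
    [0.484,-0.199,0],
    [0.484,-0.199,0],
    [0.484,-0.199,0],
    [0.484,-0.199,0],
    [0.484,-0.199,0]
  ],
  "rot": [
    [0,0,-5],
    [0,0,-10],
    [0,0,-15],
    [0,0,-20],
    [0,0,-25],
    [0,0,-30],
    [0,0,-34],
    [0,0,-34]
  ]
}}

```text
clock: 2.7
eef_pos: [528.5, 238.7, 420.5]
tcp_rot: [3.141, -0.0, 1.444]
contact_force: [1.7, -0.2, -0.0]
opening: 0.703
grasp_force: 0.0
```

Call:
{"method": "carry_out", "body": {
  "delta_pos": [
    [0,0,0.06],
    [0,0,0.12],
    [0,0,0.18],
    [0,0,0.24],
    [0,0,0.3],
    [0,0,0.3]
  ],
  "rot": [
    [0,0,0],
    [0,0,0],
    [0,0,0],
    [0,0,0],
    [0,0,0],
    [0,0,0]
  ]
}}

```text
clock: 3.45
eef_pos: [525.2, 235.2, 116.5]
tcp_rot: [-3.134, 0.005, 1.443]
contact_force: [0.2, -0.3, 0.3]
opening: 0.704
grasp_force: 0.0
```

```bash
python3 -c "
from h import *
rows([(535,261,40,1.443),(535,261,31,1.443)])
f=r.grab_frame('top');cv2.imwrite('pics/t2.png',f)
i=r.camera_info('wrist')
s=r.sense();f=r.grab_frame('wrist');cv2.imwrite('pics/w2.png',f)"
```

```text
clk 3.45 pos [525.2 235.2 116.5] [-3.134  0.005  1.443] F [ 0.2 -0.3  0.3] op 0.704 tips 25.0
[0.0272, 0.007, 0.0763] [-0.4, 0.3, -0.0]
[0.0272, 0.0071, 0.0853] [-0.4, 0.3, -0.0]
```

View pics/w2.png

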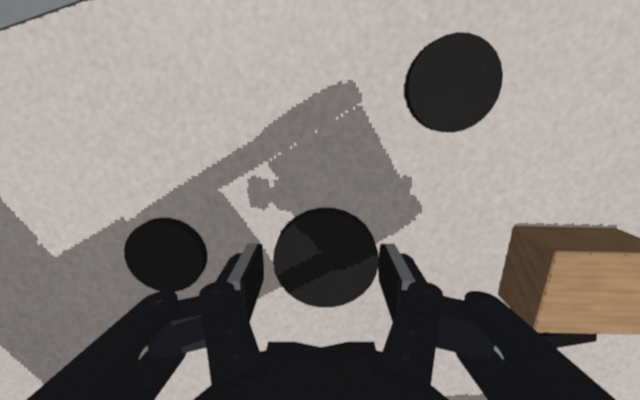

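Wrist view: the pad between the fingers at (326,257), look-alikes at (165,255) and (453,82), carton at right (575,290). I'll turn these into table positions.

```bash
cat >>h.py <<'E'
def wonz(uv,z,s):
    i=r.camera_info("wrist");H=np.array(i["hand_eye"]);Rt=R.from_euler("xyz",s["tcp_rot"]).as_matrix()
    d=Rt@H[:3,:3]@[(uv[0]-i["cx"])/i["fx"],(uv[1]-i["cy"])/i["fy"],1];o=s["eef_pos"]+Rt@H[:3,3]
    return o+d*(z-o[2])/d[2]
E
python3 - <<'E'
from h import *
s=r.sense()
for n,u in dict(pad=(326,257),l=(275,257),rr=(378,257),t=(326,208),b=(326,306),left=(165,255),far=(453,82),fl=(405,80),fr=(502,84)).items():print(n,wonz(u,16,s).round(1))
rows([(535,261,40,1.443)])
E
```

```text
pad [528.2 192.   16. ]
l [485.5 197.5  16. ]
rr [571.8 186.3  16. ]
t [533.6 235.3  16. ]
b [522.3 143.6  16. ]
left [393.9 211.2  16. ]
far [634.4 317.3  16. ]
fl [600.7 322.9  16. ]
fr [668.9 311.5  16. ]
clk 3.55 pos [528.9 236.8 121.6] [ 3.141 -0.     1.443] F [-0.1  0.6  0.3] op 0.702 tips 25.0
[0.0247, 0.0029, 0.0816] [0.0, -0.0, -0.0]
```

Call:
{"method": "carry_out", "body": {
  "delta_pos": [
    [0.026,0.002,0.02],
    [0.026,0.002,0.05],
    [0.026,0.002,0.075],
    [0.026,0.002,0.085],
    [0.026,0.002,0.089],
    [0.026,0.002,0.089],
    [0.026,0.002,0.089]
  ],
  "rot": [
    [0,0,0],
    [0,0,0],
    [0,0,0],
    [0,0,0],
    [0,0,0],
    [0,0,0],
    [0,0,0]
  ]
}}

```text
clock: 4.42
eef_pos: [534.2, 262.3, 32.3]
tcp_rot: [3.14, -0.001, 1.442]
contact_force: [-1.1, -0.1, 0.1]
opening: 0.703
grasp_force: 0.0
```

```bash
python3 - <<'E'
from h import *
d=np.array([-.127,-.992]);g=np.array([503.7,23.1])
rows([(*(g-44.5*d-k*d),31,1.443) for k in(40,20,0)])
E
```

```text
clk 4.42 pos [534.2 262.3  32.3] [ 3.140e+00 -1.000e-03  1.442e+00] F [-1.1 -0.1  0.1] op 0.703 tips 25.0
[-0.1566, 0.0003, 0.0012] [0.1, -0.0, -0.0]
[-0.1766, 0.0003, 0.0012] [0.1, -0.0, -0.0]
[-0.1966, 0.0003, 0.0012] [0.1, -0.0, -0.0]
```

Call:
{"method": "carry_out", "body": {
  "delta_pos": [
    [-0.012,0,0.001],
    [-0.022,0,0.001],
    [-0.034,0,0.001],
    [-0.048,0,0.001],
    [-0.062,0,0.001],
    [-0.076,0,0.001],
    [-0.09,0,0.001],
    [-0.1,0,0.001]
  ],
  "rot": [
    [0,0,0],
    [0,0,0],
    [0,0,0],
    [0,0,0],
    [0,0,0],
    [0,0,0],
    [0,0,0],
    [0,0,0]
  ]
}}

```text
clock: 5.42
eef_pos: [520.6, 161.9, 30.3]
tcp_rot: [-3.141, 0.0, 1.442]
contact_force: [0.5, 2.0, -0.7]
opening: 0.701
grasp_force: 0.7
```

Call:
{"method": "carry_out", "body": {
  "delta_pos": [
    [-0.012,0,0],
    [-0.024,0,0],
    [-0.036,0,0],
    [-0.048,0,0],
    [-0.058,0,0],
    [-0.066,0,0],
    [-0.07,0,0],
    [-0.07,0,0]
  ],
  "rot": [
    [0,0,0],
    [0,0,0],
    [0,0,0],
    [0,0,0],
    [0,0,0],
    [0,0,0],
    [0,0,0],
    [0,0,0]
  ]
}}

```text
clock: 6.42
eef_pos: [511.7, 93.2, 30.3]
tcp_rot: [-3.141, 0.0, 1.442]
contact_force: [-0.2, 0.2, -1.2]
opening: 0.703
grasp_force: 0.0
```

```bash
python3 - <<'E'
from h import *
rows([])
s=r.sense();f=r.grab_frame('scene');w=r.grab_frame('wrist')
a=cv2.resize(f[190:310,290:450],None,fx=4,fy=4,interpolation=cv2.INTER_CUBIC)
cv2.imwrite('pics/s3.png',a[:,:][:400]);cv2.imwrite('pics/s3.png',np.vstack([cv2.resize(f[200:300,290:450],(480,300),interpolation=cv2.INTER_CUBIC),cv2.resize(w,(480,300))]))
for c in("scene","wrist"):
  for d in r.cut_out("pad",c):
    v,u=np.nonzero(d["mask"]);b=d["box"];print(c,round(d["p"],2),np.round(b),(u.mean().round(1),v.mean().round(1)),(onz("scene",(u.mean(),v.mean()),12) if c=="scene" else wonz(((b[0]+b[2])/2,(b[1]+b[3])/2),14,s)).round(1))
E
```

```text
clk 6.42 pos [511.7  93.2  30.3] [-3.141  0.     1.442] F [-0.2  0.2 -1.2] op 0.703 tips 25.0
scene 0.98 [374. 328. 406. 358.] (np.float64(389.9), np.float64(342.0)) [637.  318.7  12. ]
scene 0.85 [350. 247. 381. 264.] (np.float64(365.2), np.float64(253.4)) [509.9  70.1  12. ]
scene 0.72 [420. 258. 447. 279.] (np.float64(434.4), np.float64(267.3)) [390.8 211.   12. ]
wrist 0.81 [  0.   0.  98. 136.] (np.float64(41.6), np.float64(68.6)) [410.5 198.3  14. ]
wrist 0.73 [250. 252. 391. 352.] (np.float64(320.5), np.float64(302.0)) [509.   69.8  14. ]
```

View pics/s3.png

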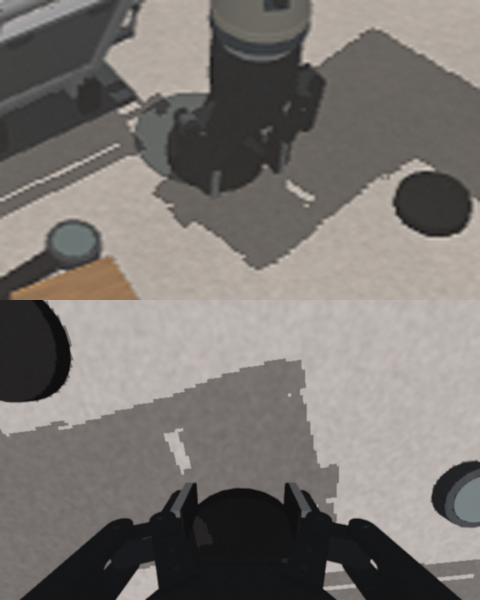

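The scene crop (top) shows the pad under the gripper at the spot's near edge. The wrist view (bottom) shows it cupped between the fingers, its rear edge at about (320,251).

```bash
python3 - <<'E'
from h import *
s=r.sense()
d=np.array([-.127,-.992])
e=wonz((321,250.5),16,s)[:2];c=e+45*d;print(e,c,"go",(np.array([503.7,23.1])-c)@d, "offset tcp-c",(c-s["eef_pos"][:2])@d)
E
```

```text
[513.41826935 101.16074123] [507.70326935  56.52074123] go 33.66179051101991 offset tcp-c 37.32380901289624
```

Call:
{"method": "carry_out", "body": {
  "delta_pos": [
    [-0.01,0,0],
    [-0.018,0,0],
    [-0.026,0,0],
    [-0.031,0,0],
    [-0.033,0,0],
    [-0.033,0,0],
    [-0.01,0,0],
    [0.05,0,-0.02]
  ],
  "rot": [
    [0,0,0],
    [0,0,0],
    [0,0,0],
    [0,0,0],
    [0,0,0],
    [0,0,0],
    [0,0,0],
    [0,0,0]
  ]
}}

```text
clock: 7.62
eef_pos: [517.0, 141.5, 49.1]
tcp_rot: [-3.139, 0.002, 1.44]
contact_force: [1.0, 0.2, -0.3]
opening: 0.701
grasp_force: 0.0
```

Call:
{"method": "carry_out", "body": {
  "delta_pos": [
    [0.05,0,-0.03],
    [0.1,0,-0.06],
    [0.1,0,-0.06],
    [0.1,0,-0.06]
  ],
  "rot": [
    [0,0,0],
    [0,0,0],
    [0,0,0],
    [0,0,0]
  ]
}}

```text
clock: 8.12
eef_pos: [530.1, 241.1, 109.5]
tcp_rot: [-3.141, 0.001, 1.444]
contact_force: [0.1, -0.7, 0.8]
opening: 0.704
grasp_force: 0.0
```

```bash
python3 - <<'E'
from h import *
rows([])
s=r.sense();w=r.grab_frame('wrist');t=r.grab_frame('top');f=r.grab_frame('scene')
a=cv2.resize(t[190:260,240:350],(660,420),interpolation=cv2.INTER_CUBIC)
cv2.imwrite('pics/t4.png',a);cv2.imwrite('pics/w4.png',w);cv2.imwrite('pics/s4.png',f)
for c in("scene","top","wrist"):
  for d in r.cut_out("pad",c):
    v,u=np.nonzero(d["mask"]);b=d["box"];m=((b[0]+b[2])/2,(b[1]+b[3])/2);print(c,round(d["p"],2),np.round(b),(onz(c,m,12) if c!="wrist" else wonz(m,14,s)).round(1))
print(wonz((320,390),0,s))
E
```

```text
clk 8.12 pos [530.1 241.1 109.5] [-3.141e+00  1.000e-03  1.444e+00] F [ 0.1 -0.7  0.8] op 0.704 tips 25.0
scene 0.95 [376. 329. 407. 357.] [636.3 322.8  12. ]
scene 0.66 [344. 229. 374. 256.] [497.9  28.2  12. ]
scene 0.6 [422. 259. 446. 282.] [399.5 218.8  12. ]
scene 0.43 [293. 285. 340. 331.] [720.3 145.7  12. ]
top 0.91 [219. 257. 245. 286.] [382.6 199.6  12. ]
top 0.6 [283. 214. 313. 245.] [497.  13.  12.]
top 0.51 [186. 172. 207. 190.] [639.9 301.9  12. ]
wrist 0.84 [403.  37. 507. 144.] [632.2 315.8  14. ]
wrist 0.79 [114. 227. 201. 302.] [392.7 212.1  14. ]
wrist 0.54 [495. 347. 597. 362.] [715.2  79.3  14. ]
[504.87955124  46.62246717   0.        ]
```

View pics/t4.png

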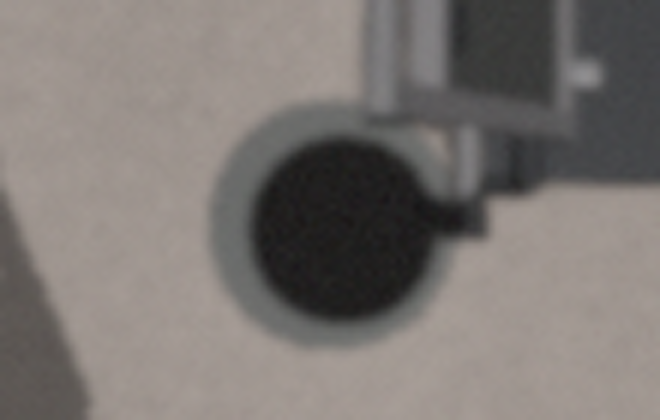

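Top crop: the pad, centre (344,229), lies wholly inside the spot, centre (334,224). Its offset is about 6 mm of the 15 mm allowed. Next is the leg: rise, shut the fingers, and go behind it.

```bash
python3 - <<'E'
from h import *
rows([(530,241,420,1.47),(499,-95,420,1.55),(499,-95,256,1.55)])
E
```

```text
clk 8.43 pos [530.6 240.5 109.4] [-3.141e+00  1.000e-03  1.441e+00] F [ 0.4  0.5 -0.3] op 0.706 tips 25.0
[0.0002, -0.001, -0.3106] [-0.1, 0.0, -1.6]
[-0.337, 0.0116, -0.3103] [-0.1, 0.0, -6.2]
[-0.3369, 0.0118, -0.1463] [-0.1, 0.0, -6.2]
```

Call:
{"method": "carry_out", "body": {
  "delta_pos": [
    [0,0,-0.06],
    [0,0,-0.12],
    [0,0,-0.18],
    [0,0,-0.24],
    [0,0,-0.3],
    [-0.06,0.002,-0.31],
    [-0.12,0.004,-0.31],
    [-0.18,0.006,-0.31]
  ],
  "rot": [
    [0,0,0],
    [0,0,0],
    [0,0,0],
    [0,0,0],
    [0,0,0],
    [0,0,-2],
    [0,0,-4],
    [0,0,-6.2]
  ],
  "claw": 0,
  "grip_force": 20
}}

```text
clock: 9.43
eef_pos: [513.3, 60.2, 420.0]
tcp_rot: [3.141, 0.0, 1.552]
contact_force: [0.7, -0.4, 0.5]
opening: -0.001
grasp_force: 0.0
```

Call:
{"method": "carry_out", "body": {
  "delta_pos": [
    [-0.06,0,0],
    [-0.12,0,0],
    [-0.157,0,0],
    [-0.157,0,0],
    [-0.157,0,0.05],
    [-0.157,0,0.1],
    [-0.157,0,0.12],
    [-0.157,0,0.12]
  ],
  "rot": [
    [0,0,0],
    [0,0,0],
    [0,0,0],
    [0,0,0],
    [0,0,0],
    [0,0,0],
    [0,0,0],
    [0,0,0]
  ]
}}

```text
clock: 10.42
eef_pos: [509.7, -93.8, 298.4]
tcp_rot: [-3.138, -0.001, 1.551]
contact_force: [-0.3, 0.6, -0.1]
opening: 0.003
grasp_force: 0.0
```

```bash
python3 - <<'E'
from h import *
s=r.sense();w=r.grab_frame('wrist');f=r.grab_frame('scene');cv2.imwrite('pics/s5.png',np.vstack([cv2.resize(f[100:250,250:490],(480,300),interpolation=cv2.INTER_CUBIC),cv2.resize(w,(480,300))]))
for c in ("scene","wrist"):
  for n in("foot","leg","pivot"):print(c,n,[(round(d["p"],2),np.round(d["box"]).tolist()) for d in r.recognise(n,c)])
th=np.array([0,.2,.4,.6,.8,1.0,1.2,1.35]);P=np.array([-41.2,135.5]);rr=98
T=[(499,-95,253,1.55)]+[(499,P[0]+rr*np.sin(t)-5*np.cos(t)-11,P[1]+rr*np.cos(t)+5*np.sin(t)+25,1.55) for t in th]
print(np.round(T,1));rows(T)
E
```

```text
scene foot [(0.57, [342.0, 160.0, 348.0, 199.0]), (0.32, [281.0, 278.0, 327.0, 302.0])]
scene leg [(0.63, [341.0, 231.0, 376.0, 255.0]), (0.51, [342.0, 155.0, 348.0, 200.0])]
scene pivot [(0.83, [273.0, 160.0, 350.0, 244.0])]
wrist foot [(0.95, [295.0, 121.0, 329.0, 157.0])]
wrist leg [(0.84, [292.0, 126.0, 333.0, 155.0])]
wrist pivot [(0.69, [297.0, 78.0, 632.0, 167.0]), (0.39, [269.0, 25.0, 634.0, 216.0])]
[[499.  -95.  253.    1.6]
 [499.  -57.2 258.5   1.6]
 [499.  -37.6 257.5   1.6]
 [499.  -18.6 252.7   1.6]
 [499.   -1.  244.2   1.6]
 [499.   14.6 232.4   1.6]
 [499.   27.6 217.7   1.6]
 [499.   37.3 200.7   1.6]
 [499.   42.3 186.8   1.6]]
clk 10.82 pos [511.  -94.7 300.8] [3.14  0.    1.551] F [ 0.3 -0.8  0. ] op 0.001 tips 25.0
[-0.0005, -0.0121, 0.0478] [0.1, 0.0, 0.0]
[0.0373, -0.0128, 0.0423] [0.1, 0.0, 0.0]
[0.0569, -0.0132, 0.0433] [0.1, 0.0, 0.0]
[0.0758, -0.0136, 0.0481] [0.1, 0.0, 0.0]
[0.0935, -0.014, 0.0566] [0.1, 0.0, 0.0]
[0.1091, -0.0143, 0.0684] [0.1, 0.0, 0.0]
[0.122, -0.0146, 0.0831] [0.1, 0.0, 0.0]
[0.1318, -0.0148, 0.1001] [0.1, 0.0, 0.0]
[0.1368, -0.0149, 0.114] [0.1, 0.0, 0.0]
```

View pics/s5.png

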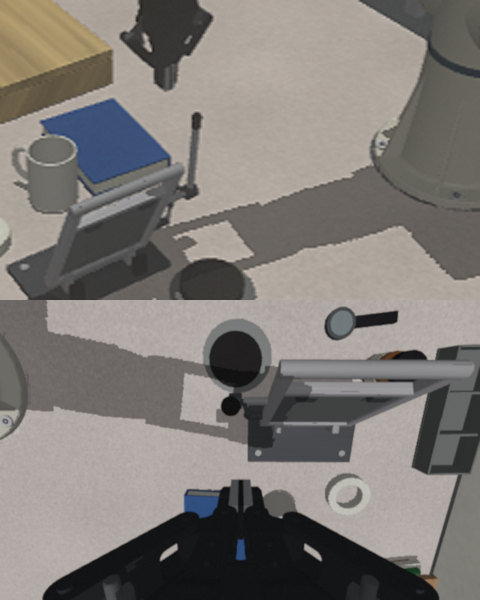

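Scene (top half): leg upright, foot at about scene (348,158), closed fingers behind it. Wrist (bottom half): foot at about (309,139), the pad inside the spot.

```bash
python3 - <<'E'
from h import *
s=r.sense();i=r.camera_info("wrist");H=np.array(i["hand_eye"]);Rt=R.from_euler("xyz",s["tcp_rot"]).as_matrix()
u=(309.5,139.5);d=Rt@H[:3,:3]@[(u[0]-i["cx"])/i["fx"],(u[1]-i["cy"])/i["fy"],1];o=s["eef_pos"]+Rt@H[:3,3]
print(wonz(u,262,s),tri([(o,d),ray("scene",(348,159))]))
E
```

```text
[506.93433398 -35.0964809  262.        ] (array([505.56875511, -34.30415282, 259.04406614]), [np.float64(1.6522144877567235), np.float64(1.6522144877564697)])
```

Call:
{"method": "carry_out", "body": {
  "delta_pos": [
    [0,-0.008,0.03],
    [0,-0.008,0.042],
    [0.02,-0.008,0.042],
    [0.033,-0.008,0.042],
    [0.042,-0.008,0.042],
    [0.051,-0.008,0.043],
    [0.061,-0.008,0.043],
    [0.07,-0.009,0.045]
  ],
  "rot": [
    [0,0,0],
    [0,0,0],
    [0,0,0],
    [0,0,0],
    [0,0,0],
    [0,0,0],
    [0,0,0],
    [0,0,0]
  ]
}}

```text
clock: 11.82
eef_pos: [503.4, -24.1, 255.1]
tcp_rot: [3.141, 0.0, 1.551]
contact_force: [2.3, -1.5, -0.3]
opening: -0.001
grasp_force: 0.8
```

Call:
{"method": "carry_out", "body": {
  "delta_pos": [
    [0.01,0,0.003],
    [0.019,0,0.007],
    [0.028,0,0.012],
    [0.036,-0.001,0.017],
    [0.043,-0.001,0.023],
    [0.05,-0.001,0.031],
    [0.056,-0.001,0.038],
    [0.061,-0.001,0.047]
  ],
  "rot": [
    [0,0,0],
    [0,0,0],
    [0,0,0],
    [0,0,0],
    [0,0,0],
    [0,0,0],
    [0,0,0],
    [0,0,0]
  ]
}}

```text
clock: 12.82
eef_pos: [503.3, 36.9, 207.5]
tcp_rot: [-3.142, -0.0, 1.551]
contact_force: [0.6, -0.4, 0.5]
opening: 0.005
grasp_force: 0.2
```

```bash
python3 - <<'E'
from h import *
rows([]);s=r.sense()
w=r.grab_frame('wrist');f=r.grab_frame('scene');cv2.imwrite('pics/s6.png',np.vstack([cv2.resize(f[100:250,250:490],(480,300),interpolation=cv2.INTER_CUBIC),cv2.resize(w,(480,300))]))
E
```

```text
clk 12.82 pos [503.3  36.9 207.5] [-3.142 -0.     1.551] F [ 0.6 -0.4  0.5] op 0.005 tips 25.0
```

View pics/s6.png

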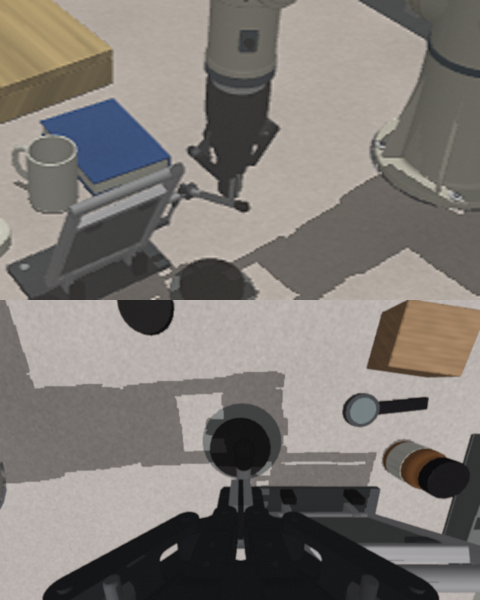

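The leg is over at about 1.1 rad, with fingertips on it near the foot. I push a little farther down.

Call:
{"method": "carry_out", "body": {
  "delta_pos": [
    [0.005,-0.003,0.007],
    [0.008,-0.004,0.014],
    [0.01,-0.004,0.021],
    [0.013,-0.004,0.028],
    [0.014,-0.004,0.034],
    [0.014,-0.004,0.034],
    [0.014,-0.004,-0.02],
    [0.014,-0.004,-0.08]
  ],
  "rot": [
    [0,0,0],
    [0,0,0],
    [0,0,0],
    [0,0,0],
    [0,0,0],
    [0,0,0],
    [0,0,0],
    [0,0,0]
  ]
}}

```text
clock: 13.92
eef_pos: [499.0, 50.4, 288.8]
tcp_rot: [-3.139, 0.0, 1.551]
contact_force: [1.0, -0.1, -0.3]
opening: -0.004
grasp_force: 0.0
```

Call:
{"method": "carry_out", "body": {
  "delta_pos": [
    [0,0,-0.06],
    [-0.02,0.02,-0.12],
    [-0.04,0.05,-0.12],
    [-0.04,0.05,-0.12]
  ],
  "rot": [
    [0,0,0],
    [0,0,0],
    [0,0,-10],
    [0,0,-20]
  ],
  "claw": 0.045
}}

```text
clock: 14.42
eef_pos: [550.5, 8.2, 409.2]
tcp_rot: [3.139, 0.001, 1.904]
contact_force: [0.3, 0.3, -1.4]
opening: 0.525
grasp_force: 0.0
```

```bash
python3 - <<'E'
from h import *
s=r.sense();f=r.grab_frame('scene');t=r.grab_frame('top');w=r.grab_frame('wrist')
cv2.imwrite('pics/s7.png',np.hstack([np.vstack([cv2.resize(f[160:285,270:430],(480,300),interpolation=cv2.INTER_CUBIC)]),cv2.resize(t[130:260,260:400],(320,300),interpolation=cv2.INTER_CUBIC)]))
cv2.imwrite('pics/w7.png',w)
for c in ("scene","wrist"):print(c,[(round(d["p"],2),np.round(d["box"]).tolist()) for n in("toprail","foot") for d in r.recognise(n,c)])
rows([(612,-11,370,0),(622,-11,320,0)])
E
```

```text
scene [(0.75, [288.0, 183.0, 343.0, 208.0]), (0.4, [254.0, 184.0, 378.0, 261.0]), (0.49, [342.0, 193.0, 359.0, 240.0])]
wrist [(0.77, [310.0, 188.0, 445.0, 247.0]), (0.61, [273.0, 135.0, 304.0, 201.0])]
clk 14.78 pos [548.5   9.7 408. ] [-3.141 -0.     1.898] F [-0.2  0.6  0.2] op 0.529 tips 25.0
[-0.04, 0.0535, 0.038] [-0.0, 0.0, 108.7]
[-0.0433, 0.063, 0.088] [-0.0, 0.0, 108.7]
```

View pics/s7.png

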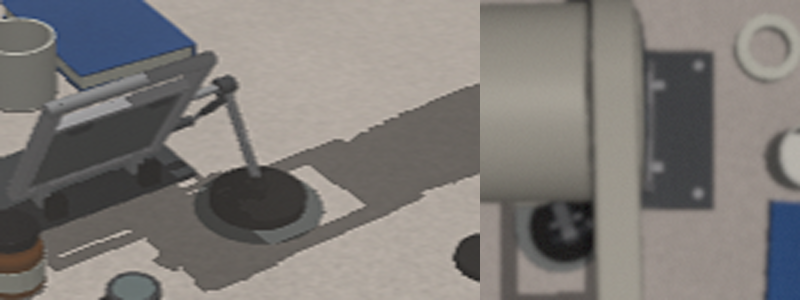

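The leg is fully down over the pad (scene foot at about (355,222)), and the pad is still within the spot. Next: turn to straddle the rail, staying high above it, and measure it from the wrist.

Call:
{"method": "carry_out", "body": {
  "delta_pos": [
    [-0.02,0.03,0.02],
    [-0.043,0.063,0.05],
    [-0.043,0.063,0.08],
    [-0.043,0.063,0.08],
    [-0.043,0.063,0.08],
    [-0.043,0.063,0.08],
    [-0.043,0.063,0.08],
    [-0.043,0.063,0.08]
  ],
  "rot": [
    [0,0,-10],
    [0,0,-20],
    [0,0,-30],
    [0,0,-40],
    [0,0,-50],
    [0,0,-60],
    [0,0,-70],
    [0,0,-70]
  ]
}}

```text
clock: 15.78
eef_pos: [622.2, -10.6, 328.1]
tcp_rot: [3.142, -0.0, 3.119]
contact_force: [-0.6, 1.0, 0.1]
opening: 0.525
grasp_force: 0.0
```

Call:
{"method": "carry_out", "body": {
  "delta_pos": [
    [0,0,0],
    [0,0,0]
  ],
  "rot": [
    [0,0,0],
    [0,0,0]
  ]
}}

```text
clock: 16.02
eef_pos: [622.3, -10.8, 328.1]
tcp_rot: [3.142, 0.0, 3.119]
contact_force: [-0.8, 0.0, 0.3]
opening: 0.528
grasp_force: 0.0
```

```bash
python3 - <<'E'
from h import *
s=r.sense();w=r.grab_frame('wrist');f=r.grab_frame('scene');cv2.imwrite('pics/w8.png',w)
rows([(622,-11,275,3.117)])
print([(round(d["p"],2),np.round(d["box"]).tolist()) for n in("toprail",) for d in r.recognise(n,"wrist")])
E
```

```text
clk 16.12 pos [622.3 -10.8 328.1] [3.142 0.    3.12 ] F [ 0.9 -0.1 -0.4] op 0.523 tips 25.0
[0.0003, -0.0002, 0.0531] [0.0, 0.0, 0.2]
[(0.75, [309.0, 104.0, 333.0, 294.0]), (0.33, [65.0, 113.0, 168.0, 176.0])]
```

View pics/w8.png

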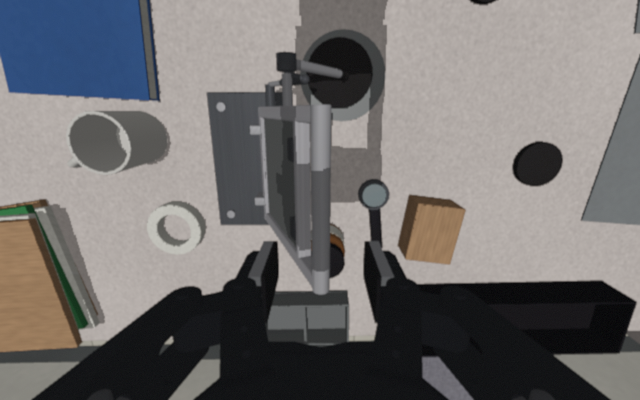

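Wrist view: the rail runs along column 320, from (320,105) to (321,292), midway between the fingers. The leg lies over the pad at (340,72), inside the spot.

```bash
python3 - <<'E'
from h import *
s=r.sense()
for u in((320,105),(320.5,200),(321,292)):print(wonz(u,214,s).round(1))
i=r.camera_info("wrist");H=np.array(i["hand_eye"]);Rt=R.from_euler("xyz",s["tcp_rot"]).as_matrix();o=s["eef_pos"]+Rt@H[:3,3]
e=[]
for u,v in(((320,105),(399,138)),((321,292),(190,217))):
    d=Rt@H[:3,:3]@[(u[0]-i["cx"])/i["fx"],(u[1]-i["cy"])/i["fy"],1];q=tri([(o,d),ray("scene",(240+(v[0]+.5)/4-.5,150+(v[1]+.5)/4-.5))]);e.append(q[0]);print(q)
print(np.mean(e,0))
E
```

```text
[545.3  -9.4 214. ]
[620.  -10.6 214. ]
[707.9 -12.  214. ]
(array([545.69899851,  -9.72425496, 212.10112381]), [np.float64(0.5529609548561476), np.float64(0.5529609548562618)])
(array([701.18554671, -10.56056813, 221.42310731]), [np.float64(1.9111633957921021), np.float64(1.911163395792233)])
[623.44227261 -10.14241155 216.76211556]
```

Call:
{"method": "carry_out", "body": {
  "delta_pos": [
    [0,0,0.04],
    [0,0,0.07],
    [0,0,0.09],
    [0,0,0.1],
    [0,0,0.106],
    [0,0,0.106]
  ],
  "rot": [
    [0,0,0],
    [0,0,0],
    [0,0,0],
    [0,0,0],
    [0,0,0],
    [0,0,0]
  ]
}}

```text
clock: 16.92
eef_pos: [622.4, -10.8, 222.3]
tcp_rot: [3.142, 0.0, 3.121]
contact_force: [0.2, -0.4, -0.2]
opening: 0.526
grasp_force: 0.0
```

Call:
{"method": "carry_out", "body": {
  "delta_pos": [
    [0,0,0],
    [0,0,0],
    [0,0,0],
    [0,0,0],
    [0,0,0],
    [0,0,0],
    [0,0,0]
  ],
  "rot": [
    [0,0,0],
    [0,0,0],
    [0,0,0],
    [0,0,0],
    [0,0,0],
    [0,0,0],
    [0,0,0]
  ],
  "claw": 0,
  "grip_force": 35
}}

```text
clock: 17.8
eef_pos: [622.7, -10.7, 222.7]
tcp_rot: [3.141, 0.001, 3.122]
contact_force: [-0.5, 0.6, 6.2]
opening: 0.169
grasp_force: 34.2
```

```bash
python3 - <<'E'
from h import *
s=r.sense();x,y,z=s["eef_pos"]
a=.4;T=[]
for t in (.35,.3,.25,.2,.15,.1,.05,0):
    dy=205*(np.sin(t)-np.sin(a));dz=205*(np.cos(t)-np.cos(a));T.append((x+.025*-dy,y+dy,z+dz,s["tcp_rot"][2]))
rows(T)
E
```

```text
clk 17.8 pos [622.7 -10.7 222.7] [3.141e+00 1.000e-03 3.122e+00] F [-0.5  0.6  6.2] op 0.169 tips 25.0
[-0.0004, -0.0095, -0.0038] [0.0, 0.1, 0.0]
[-0.0009, -0.0192, -0.007] [0.0, 0.1, 0.0]
[-0.0013, -0.0291, -0.0098] [0.0, 0.1, 0.0]
[-0.0018, -0.0391, -0.0121] [0.0, 0.1, 0.0]
[-0.0022, -0.0492, -0.0139] [0.0, 0.1, 0.0]
[-0.0027, -0.0593, -0.0152] [0.0, 0.1, 0.0]
[-0.0032, -0.0695, -0.0159] [0.0, 0.1, 0.0]
[-0.0036, -0.0798, -0.0162] [0.0, 0.1, 0.0]
```

Call:
{"method": "carry_out", "body": {
  "delta_pos": [
    [0,-0.003,-0.001],
    [0,-0.008,-0.003],
    [-0.001,-0.014,-0.005],
    [-0.001,-0.02,-0.007],
    [-0.001,-0.026,-0.009],
    [-0.002,-0.032,-0.0105],
    [-0.002,-0.037,-0.0117],
    [-0.002,-0.04,-0.0123]
  ],
  "rot": [
    [0,0,0],
    [0,0,0],
    [0,0,0],
    [0,0,0],
    [0,0,0],
    [0,0,0],
    [0,0,0],
    [0,0,0]
  ]
}}

```text
clock: 18.8
eef_pos: [622.0, -50.1, 235.0]
tcp_rot: [3.14, -0.003, 3.121]
contact_force: [-9.6, 4.8, 12.0]
opening: 0.173
grasp_force: 34.9
```

```bash
python3 - <<'E'
from h import *
rows([]);s=r.sense();print(s["grasp_force"])
E
```

```text
clk 18.8 pos [622.  -50.1 235. ] [ 3.140e+00 -3.000e-03  3.121e+00] F [-9.6  4.8 12. ] op 0.173 tips 25.0
34.909629821777344
```

Call:
{"method": "carry_out", "body": {
  "delta_pos": [
    [0.001,-0.003,-0.0017],
    [0.001,-0.009,-0.003],
    [0.001,-0.015,-0.004],
    [0.001,-0.021,-0.0048],
    [0.001,-0.027,-0.0053],
    [0.001,-0.033,-0.0056],
    [0.001,-0.038,-0.0058],
    [0.001,-0.04,-0.0058]
  ],
  "rot": [
    [0,0,0],
    [0,0,0],
    [0,0,0],
    [0,0,0],
    [0,0,0],
    [0,0,0],
    [0,0,0],
    [0,0,0]
  ]
}}

```text
clock: 19.8
eef_pos: [620.9, -91.2, 239.4]
tcp_rot: [3.141, -0.002, 3.121]
contact_force: [-4.7, 2.8, -6.9]
opening: 0.17
grasp_force: 34.1
```

```bash
python3 - <<'E'
from h import *
s=r.sense();f=r.grab_frame('scene');w=r.grab_frame('wrist');rows([])
cv2.imwrite('pics/s9.png',np.hstack([cv2.resize(f[140:290,250:410],(480,450),interpolation=cv2.INTER_CUBIC),cv2.resize(w[:,160:480],(320,450))]))
E
```

```text
clk 19.9 pos [620.9 -91.2 239.4] [ 3.141e+00 -2.000e-03  3.121e+00] F [-5.4  1.7 -4.9] op 0.173 tips 25.0
```

View pics/s9.png

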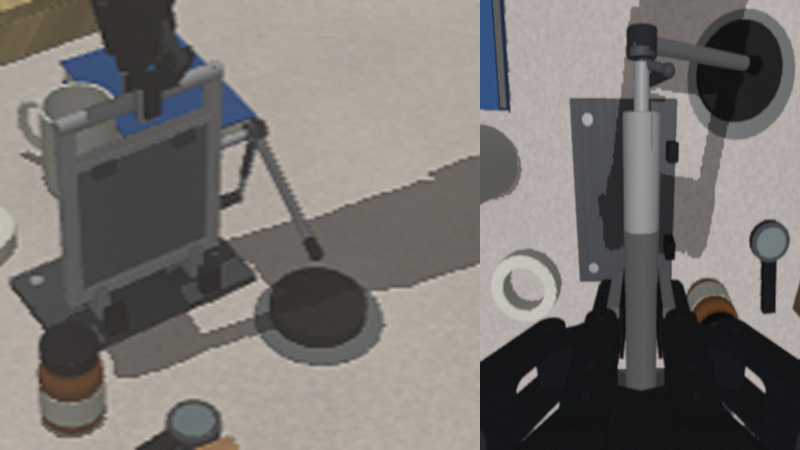

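Scene (left): frame upright in the fingers (rail at about (298,172) in the full picture), leg still locked out, pad inside the spot. Wrist (right): the rail sits straight over the hinge line. I let it settle, then hand in.

Call:
{"method": "carry_out", "body": {
  "delta_pos": [
    [0,0,0.0005],
    [0,0.0005,0.0005],
    [0,0.0005,0.0005],
    [0,0.0005,0.0005]
  ],
  "rot": [
    [0,0,0],
    [0,0,0],
    [0,0,0],
    [0,0,0]
  ]
}}

```text
clock: 20.4
eef_pos: [621.0, -90.4, 239.4]
tcp_rot: [3.141, -0.002, 3.121]
contact_force: [-6.7, 2.7, -3.0]
opening: 0.167
grasp_force: 34.5
```

```bash
python3 - <<'E'
from h import *
rows([]);print(r.sense()["qvel"].round(4));print(r.sign_off())
E
```

```text
clk 20.4 pos [621.  -90.4 239.4] [ 3.141e+00 -2.000e-03  3.121e+00] F [-6.7  2.7 -3. ] op 0.167 tips 25.0
[ 0.0014  0.002  -0.0005 -0.0021  0.0019  0.0006]
the job is handed in; nothing more can be done
None
```

Job handed in at 20.4 s: the pad was slid fully inside the spot (about 6 mm off centre), the leg then snapped down over it, and the frame is held upright and still by its top rail; no verdict was returned.

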